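Make up two library loan kits at the returns desk

ROBOT

A 6-joint arm with a two-finger parallel gripper is mounted at the origin on the work surface. World frame = base frame: x ahead of the robot, y to its left, z up, the work surface at z = 0. Lengths are in m, angles in rad, forces in N, time in s.
With the tool pointing down it reaches from about 0.275 to 0.825 m from the base axis. Payload 4.9 kg.
Tool frame: the origin (TCP) lies midway between the tips of the shut fingers; the grasp point (between the pads) lies behind it (r.hold_point_z is the z of the grasp point in the tool frame, in m); z points along the fingers, y is the line along which they close (so a half turn about z gives the same grasp; the last joint's range is limited). The gripper opens to 85 mm and grips with 20 to 120 N. Pads are 22 mm wide; open, the fingers measure 114 mm over their backs; the gripper's body (76 mm by 85 mm) begins 54 mm behind the grasp point. The pads swing forward as they close: fully open they stand 13 mm farther back than shut.
Start: joints at [1.142, 0.326, -0.193, 1.052, 0, 1.437], TCP at [0.16, 0.526, 0.231] pointing down, gripper open.
Joint ranges: [-2.65, 2.65], [-0.97, 1.79], [-1.3, 1.35], [-1.93, 2.1], [-1.47, 1.37], [-3.14, 3.14]. Speed limits (rad/s): [2.57, 2.57, 3.14, 3.14, 3.14, 3.14].

INTERFACE

Orientations are given as a 3x3 rotation matrix whose columns are the frame's x, y, z axes.
In Python, from cell import r, eyes, spotter gives the robot as it stands.
- The arm moves only by the tool send_rows, never from a script. Its argument "series" is one flat list of numbers, 4 for each row, row after row: the shift along the tool's x, y, z in cm, then the turn about the tool's z in rad. A call has 1 to 20 rows; each row is the pose to reach, as a shift and turn from the pose commanded when the call began, along the tool's axes at that moment; what a row does not reach only later rows make up. A row lasts 1/8 s, in which the tool goes at most 62.5 mm and 10.7 degrees, less where a joint would pass 70% of its speed; a pose out of reach is approached as far as the arm can. A call with a gripper value outside its range is refused whole. "jaw" is the opening in per cent of the stroke, from 0 (shut) to 100 (fully open), set as the call begins (left out, the last holds). The fingers move at their own pace and stop on an object; "squeeze" is the grip in N (left out, the last holds). Time passes only in rows, so rows that repeat a pose let the fingers close. It gives the time, the measured TCP pose, the force, the opening and the grip force at its end, in the units of the state.
- r.sense(): the state, without advancing time (a new reading comes with each control period).
- eyes.read_camera(name): name is "scene" or "side" or "wrist"; returns a dict with "image" (400x640x3 uint8, red, green, blue), "camera_matrix" (3x3 intrinsics, pixels), "R" (3x3) and "t" (3): a world point X has camera coordinates R X + t; the wrist camera has in their place "T_tool_cam" (4x4, takes a point from camera to tool coordinates, whose origin is the TCP and whose axes are the flange's). Camera axes: x right, y down, z forward; pixel columns grow to the right and rows downward; lengths in m; the calibration is good to about 2 mm. The wrist camera is an equidistant fisheye: a pixel r from the principal point sees the ray r / f radians off the axis. A picture is of the moment at which its call begins: read the wrist's pose just before it. There is no depth.
- r.job_done(): hands the job in; it is judged then, once.
Trained networks look in a picture, given as the dict that the camera call returned (one of the last four; its "shot" number tells which), for a name from the list of things; names that differ only in an ending like _2 or _b are one class to them, and where a whole thing is asked for, a point or a joint stands for the part that bears it (a point fixed in the world has none). Each returns a list of dicts, best first, with "p" (0 to 1); they miss things now and then, are a little off and sometimes report something else, mostly with a low value. They report only what shows in the picture. A call takes as long as a camera call. They do not tell look-alikes from the thing itself.
- spotter.spot_in(picture, target): "centre" ([row, column] in pixels, amid what is visible of it).
- spotter.masks_of(picture, target): "region" (400x640 bool, what is visible of it) and "centre" ([row, column] in pixels, amid what is visible of it).
- spotter.pinpoint(picture, target): "centre" ([row, column] in pixels: a listed point, or the origin of a listed thing).
The state is a dict: "t": time; "qpos": joint angles; "qd": joint speeds; "tau": joint torques, N m; "eef_pos": TCP position; "orientation": TCP orientation; "ft_force": force on the tool from outside, world axes, zero at the start; "wrist_torque": the same for the moment, N m; "grip_width": finger opening in m; "finger_force": force on a finger pad.
Only numpy, scipy, OpenCV 4.12 (cv2) and the standard library are available. Lean on these libraries where they do the work, as an engineer would, in place of code of your own. Each camera call takes 0.05 s, during which the arm holds its last target. There are 200 camera calls.

TASK

Make up two loan kits from the returned stock. In the divided tray: lay the slim book flat in the middle of the wide bay, stand the dome magnifier on the middle of the slim book, and stand the torch on its head in the middle of the narrow bay. In the square tray: lay the chunky book flat in the middle and stand the hand bell on the middle of it; do not knock over the pen pot.

Things in the scene. Friction and masses are not known exactly. Their poses are not given: they have to be found in the camera images.
- slim_book: Slim small hardback with a blue cloth cover and white page edges, lying flat. 96 mm (its x, along the spine) by 62 mm (its y) by 24 mm thick (z up). Rigid, closed, about 110 g. Origin: centre of its underside.
- chunky_book: Chunky square book with a reddish-brown cover and white page edges, lying flat. 64 mm (x) by 64 mm (y) by 38 mm thick (z up). Rigid, closed, about 120 g. Origin: centre of its underside.
- magnifier: Dome magnifier: a round black ring of 54 mm diameter and 18 mm height with a glass dome on it, 34 mm high in all; sits flat on its ring, dome up. Grip it by the ring. About 120 g. Origin: centre of its underside, z up.
- torch: Aluminium pocket torch standing upright on its head: head 36 mm diameter up to 26 mm height, narrowing to a straight round barrel of 24 mm diameter from 34 to 92 mm height; 95 mm high in all. About 120 g. Origin: centre of the head's underside, z up.
- bell: Small hand bell standing on its mouth: brass bell of 48 mm mouth diameter and 38 mm height, with an upright round wooden handle of 16 mm diameter from 38 to 82 mm height, ending in an 18 mm ball (top at 90 mm). About 140 g. Origin: centre of its underside, z up.
- pen_pot: Dark steel pen pot, 66 mm diameter, 80 mm high, with four pens that stand up to about 130 mm and are fixed in it; it stands loose among the stock, not part of a kit. Origin: centre of its underside, z up.
- divided_tray: Long wooden kit tray with one partition, fixed to the desk: 225 mm (its x) by 130 mm (its y) outside, walls 5 mm thick, floor top 5 mm and rim and partition 12 mm above the desk. Wide bay 130 by 120 mm inside, its centre at x = -42.5 mm, y = 0; narrow bay 80 by 120 mm inside, its centre at x = +67.5 mm, y = 0. Origin: centre of its underside, z up.
- square_tray: Square wooden kit tray without partition, fixed to the desk: 125 by 125 mm outside, walls 5 mm thick, floor top 5 mm and rim 12 mm above the desk; one bay, centred on the origin. Origin: centre of its underside, z up.
Mind the look-alikes: they are no part of the job. Leave any green look-alike of the chunky_book alone. Leave any blue look-alike of the square_tray alone.

How it is judged:
By the outcome, as a careful person would: the job done as asked, in the order asked, and still so for the second after the job is handed in, with the robot touching nothing.
It also fails if it takes over 141 s, if anything falls off the work surface, if the arm or the gripper's body presses on something with over 40 N, if the wrist force passes 120 N, or if a joint passes its speed limit or range.

## Working session

There is one attempt and no reset: what is moved stays moved. The work goes in short steps, Python scripts to look and compute and a tool call to move; the robot and the scene stay as the last step left them, time stands still between calls to the robot, and variables do not carry over. Pictures are saved under pics/ and viewed, at most 14 in all, crops included, and the job is handed in when it is done.

Besides the shell and the picture viewer there is one more tool, called after "Request:" in YAML: its name, and indented under it one key for each argument. send_rows: Moves the arm, as the interface text tells. Its arguments: {"type":"object","properties":{"series":{"type":"array"},"jaw":{"type":"number"},"squeeze":{"type":"number"}},"required":["series"]}

```bash
ls; mkdir -p pics
python3 - <<'E'
from cell import r,eyes,spotter
import cv2,numpy as np
s=r.sense();print(s['t'],s['eef_pos'],np.round(s['orientation'],3).tolist(),s['grip_width'],r.hold_point_z)
for n in ['scene','side']:
    p=eyes.read_camera(n);cv2.imwrite(f'pics/{n}0.png',p['image'][:,:,::-1])
    print(n,np.round(p['camera_matrix'],1).tolist(),np.round(p['R'],3).tolist(),np.round(p['t'],3).tolist())
    for o in ['slim_book','chunky_book','magnifier','torch','bell','pen_pot','divided_tray','square_tray']:
        d=spotter.pinpoint(p,o)
        R,t,K=p['R'],p['t'],p['camera_matrix']
        out=[]
        for q in d[:3]:
            v,u=q['centre'];ray=R.T@np.linalg.solve(K,[u,v,1]);c=-R.T@t
            X=c-ray*c[2]/ray[2];out.append((round(q['p'],2),int(v),int(u),np.round(X[:2],3).tolist()))
        print(o,out)
E
```

```text
pics
0.0 [0.15952331 0.52574523 0.23049781] [[-0.957, 0.291, -0.001], [0.291, 0.957, -0.002], [0.0, -0.002, -1.0]] 0.08570955507971491 -0.0187
scene [[414.1, 0.0, 308.7], [0.0, 414.1, 201.0], [0.0, 0.0, 1.0]] [[-0.431, 0.902, -0.012], [0.584, 0.269, -0.766], [-0.688, -0.337, -0.643]] [0.282, -0.295, 1.476]
slim_book [(0.87, 181, 313, [0.449, -0.085]), (0.31, 234, 446, [0.504, 0.307])]
chunky_book [(0.72, 222, 359, [0.554, 0.095]), (0.57, 316, 353, [0.824, 0.183])]
magnifier []
torch [(0.61, 204, 293, [0.561, -0.09])]
bell [(0.79, 196, 372, [0.44, 0.093])]
pen_pot [(0.77, 252, 333, [0.679, 0.078])]
divided_tray [(0.61, 234, 445, [0.506, 0.305])]
square_tray [(0.87, 178, 236, [0.527, -0.295]), (0.77, 139, 247, [0.33, -0.381])]
side [[491.5, 0.0, 318.6], [0.0, 491.5, 194.3], [0.0, 0.0, 1.0]] [[0.952, -0.304, -0.017], [-0.236, -0.7, -0.675], [0.193, 0.647, -0.738]] [-0.565, 0.152, 1.248]
slim_book [(0.72, 235, 270, [0.435, -0.084])]
chunky_book [(0.64, 177, 300, [0.57, 0.093]), (0.64, 139, 369, [0.818, 0.184])]
magnifier [(0.65, 211, 358, [0.682, -0.079]), (0.21, 185, 255, [0.437, 0.104])]
torch [(0.91, 228, 316, [0.556, -0.1])]
bell [(0.73, 212, 360, [0.685, -0.082]), (0.67, 186, 257, [0.443, 0.099])]
pen_pot [(0.74, 170, 339, [0.685, 0.087])]
divided_tray []
square_tray [(0.97, 292, 335, [0.54, -0.296]), (0.71, 351, 260, [0.338, -0.384])]
```

View pics/scene0.png

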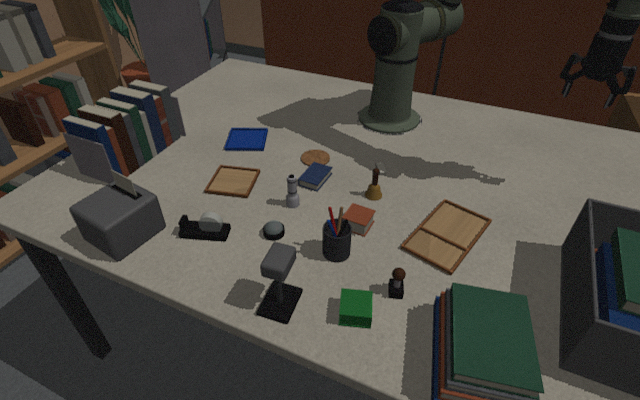

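View pics/side0.png

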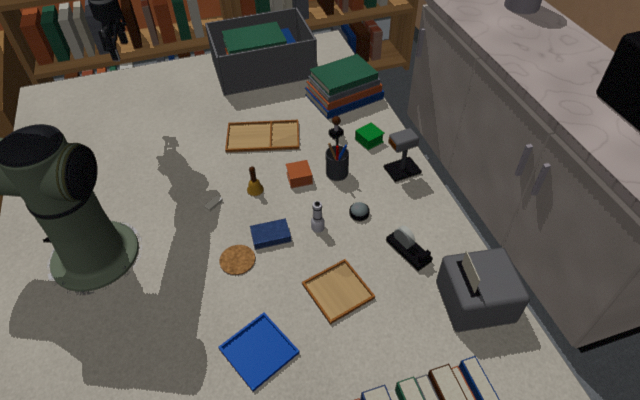

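The scene shows the slim book at (180,315), chunky book (218,359), magnifier (230,274), torch (190,292), bell (190,373), pot (240,337), wooden square tray (180,233) and divided tray (235,446). The side view shows the narrow bay on the far +x side at (135,286). Next I'll fit poses to the masks.

```bash
cat > h.py <<'E'
from cell import r,eyes,spotter
import cv2,numpy as np
from scipy.optimize import minimize
def box(a,b,h): return np.array([[x,y,z] for x in(-a/2,a/2) for y in(-b/2,b/2) for z in(0,h)])
def cyl(d,z): 
    a=np.linspace(0,2*np.pi,24,endpoint=False);return np.c_[d/2*np.cos(a),d/2*np.sin(a),0*a+z]
M={'slim_book':[box(.096,.062,.024)],'chunky_book':[box(.064,.064,.038)],
'magnifier':[np.vstack([cyl(.054,0),cyl(.054,.018),cyl(.044,.026),cyl(.028,.032),cyl(.008,.034)])],
'torch':[np.vstack([cyl(.036,0),cyl(.036,.026)]),np.vstack([cyl(.036,.026),cyl(.024,.034)]),np.vstack([cyl(.024,.03),cyl(.024,.093)])],
'bell':[np.vstack([cyl(.048,0),cyl(.024,.038)]),np.vstack([cyl(.016,.03),cyl(.016,.082)]),np.vstack([cyl(.01,.074),cyl(.018,.081),cyl(.01,.089)])],
'pen_pot':[np.vstack([cyl(.066,0),cyl(.066,.08)])],
'divided_tray':[box(.225,.13,.012)],'square_tray':[box(.125,.125,.012)]}
def toolpose(s):
    return np.array(s['orientation']),np.array(s['eef_pos'])
def proj(p,X,s=None):
    K=p['camera_matrix']
    if 'R' in p:
        c=X@p['R'].T+p['t'];q=c@K.T;return q[:,:2]/q[:,2:]
    R,t=toolpose(s);T=p['T_tool_cam'];c=((X-t)@R-T[:3,3])@T[:3,:3]
    th=np.arctan2(np.hypot(c[:,0],c[:,1]),c[:,2]);ph=np.arctan2(c[:,1],c[:,0])
    return np.c_[K[0,2]+K[0,0]*th*np.cos(ph),K[1,2]+K[1,1]*th*np.sin(ph)]
def render(p,o,x,y,a,z,s=None,k=4):
    im=np.zeros((400*k,640*k),np.uint8);c,sn=np.cos(a),np.sin(a)
    for P in M[o]:
        X=P@np.array([[c,sn,0],[-sn,c,0],[0,0,1]])+[x,y,z]
        u=(proj(p,X,s)+.5)*k*16
        cv2.fillConvexPoly(im,cv2.convexHull(u.astype(np.int32)),1,shift=4)
    return im
def getmask(p,o,uv):
    d=[q for q in spotter.masks_of(p,o)]
    d=[q for q in d if np.hypot(q['centre'][1]-uv[0],q['centre'][0]-uv[1])<25 or q['region'][int(np.clip(uv[1],0,399)),int(np.clip(uv[0],0,639))]]
    return d[0]['region'] if d else None
def fit(o,ps,x0,z=0,yaw=True,ss=None,k=4):
    """ps pictures; x0=[x,y,yaw]; returns pose, IoUs"""
    ss=ss or [None]*len(ps);ms=[]
    for p,s in zip(ps,ss):
        uv=proj(p,np.array([[x0[0],x0[1],z+.015]]),s)[0];m=getmask(p,o,uv)
        if m is None: print(o,'no mask');continue
        ms.append((p,s,cv2.resize(m.astype(np.float32)*1,None,fx=k,fy=k,interpolation=cv2.INTER_LINEAR)>.5))
    def ious(v): 
        out=[]
        for p,s,m in ms:
            im=render(p,o,v[0],v[1],v[2] if yaw else 0,z,s,k)>0
            out.append((im&m).sum()/max(1,(im|m).sum()))
        return out
    best=None
    for a in (np.arange(0,np.pi,np.pi/6)+x0[2] if yaw=='search' else [x0[2]]):
        S=np.array([[x0[0],x0[1],a],[x0[0]+.01,x0[1],a],[x0[0],x0[1]+.01,a],[x0[0],x0[1],a+.2]])
        if not yaw:S=None
        f=lambda v:-sum(ious(v))
        rr=minimize(f,[x0[0],x0[1],a] if yaw else x0[:2],method='Nelder-Mead',options=dict(initial_simplex=S if yaw else np.array([[x0[0],x0[1]],[x0[0]+.01,x0[1]],[x0[0],x0[1]+.01]]),xatol=2e-4,fatol=1e-4,maxfev=80))
        if best is None or rr.fun<best.fun:best=rr
    return best.x,np.round(ious(best.x),2)
E
cat > a.py <<'E'
from h import *
ps=[eyes.read_camera('scene'),eyes.read_camera('side')]
G={'slim_book':(.442,-.085),'chunky_book':(.562,.094),'magnifier':(.682,-.079),'torch':(.558,-.095),'bell':(.441,.096),'pen_pot':(.682,.082),'divided_tray':(.505,.3),'square_tray':(.533,-.295)}
for o,g in G.items():
    y='search' if 'book' in o or 'tray' in o else False
    try:print(o,*fit(o,ps,[*g,0],yaw=y,k=3))
    except Exception as e:print(o,e)
E
time python3 a.py
```

```text
slim_book [ 0.43310569 -0.086432   -0.02278754] [0.94 0.92]
chunky_book [0.56313266 0.09334758 1.53931465] [0.82 0.91]
magnifier [ 0.67936312 -0.08505955] [0.96 0.94]
torch [ 0.5603294  -0.09456563] [0.85 0.85]
bell [0.43304173 0.08975605] [0.91 0.87]
pen_pot [0.6738838  0.07963455] [0.92 0.93]
divided_tray [0.50589794 0.30580612 2.87530522] [0.98 0.97]
square_tray no mask
square_tray [ 0.54301167 -0.29779394  0.25153603] [0.97]
real	0m7.748s
user	0m6.521s
sys	0m0.135s
```

```bash
cat >> h.py <<'E'
def plan(*wps):
    """each wp (x,y,z,ydir angle of tool y); prints shift cm and turn from present pose"""
    s=r.sense();R,t=toolpose(s);a=np.arctan2(R[1,1],R[0,1])
    print('t',round(s['t'],2),'tcp',np.round(t,4),'yang',round(a,3),'j6',round(s['qpos'][5],2),'w',round(s['grip_width'],4))
    for x,y,z,g in wps:
        d=R.T@(np.array([x,y,z])-t)*100;k=-(g-a);k=(k+np.pi/2)%np.pi-np.pi/2
        print((x,y,z),'->',np.round(d,2).tolist(),round(k,3),'rows',int(np.ceil(max(np.linalg.norm(d)/6.25,abs(k)/.187))))
E
python3 -c "
from h import *
plan((.433,-.086,.2,1.548))"
```

```text
t 1.8 tcp [0.1598 0.5263 0.2313] yang 1.276 j6 1.44 w 0.0854
(0.433, -0.086, 0.2) -> [-43.93, -50.65, 3.13] -0.272 rows 11
```

Request:
send_rows:
  series: [-43.9,-50.7,3.1,-0.27,-43.9,-50.7,3.1,-0.27,-43.9,-50.7,3.1,-0.27,-43.9,-50.7,3.1,-0.27,-43.9,-50.7,3.1,-0.27,-43.9,-50.7,3.1,-0.27,-43.9,-50.7,3.1,-0.27,-43.9,-50.7,3.1,-0.27,-43.9,-50.7,3.1,-0.27,-43.9,-50.7,3.1,-0.27,-43.9,-50.7,3.1,-0.27,-43.9,-50.7,3.1,-0.27,-43.9,-50.7,3.1,-0.27,-43.9,-50.7,3.1,-0.27]
  jaw: 100
  squeeze: 40

```text
t: 3.55
eef_pos: [0.4319, -0.0852, 0.2003]
orientation: [[-1.0, 0.023, -0.0], [0.023, 1.0, 0.0], [0.0, 0.0, -1.0]]
ft_force: [0.2, 0.3, -0.6]
grip_width: 0.0855
finger_force: 0.0
```

```bash
cat > w.py <<'E'
import sys
from h import *
# args: obj x y yaw z
o=sys.argv[1];x0=[float(v) for v in sys.argv[2:5]];z=float(sys.argv[5])
s=r.sense();p=eyes.read_camera('wrist')
cv2.imwrite(f'pics/w{s["t"]:.1f}.png',p['image'][:,:,::-1]);print(f'pics/w{s["t"]:.1f}.png')
y='book' in o or 'tray' in o
print(o,*fit(o,[p],x0,z=z,yaw=y,ss=[s],k=2))
E
python3 w.py slim_book .433 -.086 -.02 0; python3 -c "
from h import *
plan((.433,-.086,.1,1.548),(.433,-.086,.0,1.548))"
```

```text
pics/w3.5.png
slim_book [ 0.43670959 -0.08497146 -0.06092824] [0.98]
t 3.65 tcp [ 0.4322 -0.0852  0.2005] yang 1.548 j6 -0.34 w 0.0851
(0.433, -0.086, 0.1) -> [-0.08, -0.07, 10.05] -0.0 rows 2
(0.433, -0.086, 0.0) -> [-0.08, -0.07, 20.05] -0.0 rows 4
```

View pics/w3.5.png

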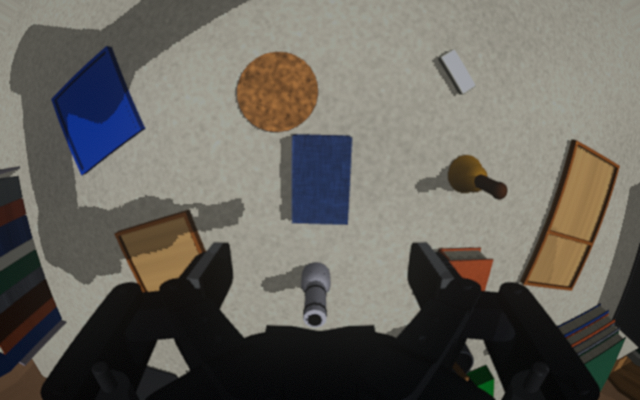

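```bash
python3 -c "
from h import *
plan((.436,-.085,.05,1.52),(.436,-.085,.0,1.52))"
```

```text
t 3.65 tcp [ 0.4322 -0.0852  0.2005] yang 1.548 j6 -0.34 w 0.0851
(0.436, -0.085, 0.05) -> [-0.37, 0.03, 15.05] 0.028 rows 3
(0.436, -0.085, 0.0) -> [-0.37, 0.03, 20.05] 0.028 rows 4
```

Request:
send_rows:
  series: [-0.4,0,6,0.03,-0.4,0,12,0.03,-0.4,0,16,0.03,-0.4,0,19,0.03,-0.4,0,20,0.03,-0.4,0,20,0.03]

```text
t: 4.4
eef_pos: [0.4365, -0.0861, 0.0004]
orientation: [[-0.999, 0.054, -0.0], [0.054, 0.999, 0.0], [0.0, 0.0, -1.0]]
ft_force: [-0.9, 1.1, -0.0]
grip_width: 0.0854
finger_force: 0.0
```

Request:
send_rows:
  series: [0,0,0,0,0,0,0,0,0,0,0,0,0,0,0,0,0,0,0,0,0,0,0,0]
  jaw: 0

```text
t: 5.15
eef_pos: [0.4377, -0.0867, 0.0017]
orientation: [[-0.999, 0.055, 0.003], [0.055, 0.999, -0.0], [-0.003, -0.0, -1.0]]
ft_force: [-1.3, 1.7, 7.5]
grip_width: 0.0611
finger_force: 43.5
```

Run:
```python
from h import *
T=np.array([.5059,.3058]);a=2.8753-np.pi
w=T-.0425*np.array([np.cos(a),np.sin(a)]);print(w)
plan((.435,-.085,.15,1.52),(w[0],w[1],.15,np.pi/2+a))
```

```text
[0.46489799 0.31698415]
t 5.15 tcp [ 0.4377 -0.0867  0.0017] yang 1.516 j6 -0.31 w 0.0611
(0.435, -0.085, 0.15) -> [0.24, 0.15, -14.83] -0.004 rows 3
(np.float64(0.46489799168991836), np.float64(0.3169841546189238), 0.15) -> [-0.55, 40.45, -14.84] 0.212 rows 7
```

Request:
send_rows:
  series: [0,0,-5,0,0,0,-11,0,-0.5,6,-15,0.1,-0.5,12,-15,0.21,-0.5,18,-15,0.21,-0.5,24,-15,0.21,-0.5,30,-15,0.21,-0.5,36,-15,0.21,-0.5,40.4,-15,0.21,-0.5,40.4,-15,0.21,-0.5,40.4,-15,0.21]

```text
t: 6.52
eef_pos: [0.4633, 0.3161, 0.1505]
orientation: [[-0.965, 0.262, -0.0], [0.262, 0.965, -0.001], [-0.0, -0.001, -1.0]]
ft_force: [-0.1, 0.8, -1.6]
grip_width: 0.0612
finger_force: 45.0
```

```bash
cat > v.py <<'E'
from h import *
s=r.sense();p=eyes.read_camera('wrist')
f=f'pics/w{s["t"]:.1f}.png';cv2.imwrite(f,p['image'][:,:,::-1]);print(f)
print('tray',*fit('divided_tray',[p],[.506,.306,-.266],ss=[s],k=2))
t=s['eef_pos'];print('book',*fit('slim_book',[p],[t[0],t[1],-.266],z=t[2]-.001,ss=[s],k=2))
plan((.465,.317,.006,np.pi/2-.266))
E
python3 v.py
```

```text
pics/w6.5.png
divided_tray no mask
tray [ 0.506  0.306 -0.266] []
book [ 0.46217097  0.31585775 -0.26661991] [0.9]
t 6.67 tcp [0.4637 0.3153 0.1505] yang 1.304 j6 0.73 w 0.0612
(0.465, 0.317, 0.006) -> [-0.08, 0.2, 14.45] -0.001 rows 3
```

View pics/w6.5.png

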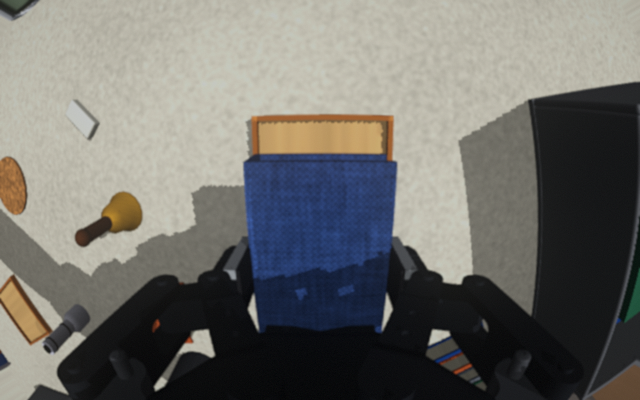

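The held book is square to the tray. The tray's near end shows at columns 248–394, row 116; I'll check that against the projection.

Run:
```python
from h import *
s=r.sense();p=eyes.read_camera('wrist')
a=2.8753-np.pi;c,n=np.cos(a),np.sin(a)
X=np.array([[-.1125,-.065,.012],[-.1125,.065,.012]])@np.array([[c,n,0],[-n,c,0],[0,0,1]])+[.5059,.3058,0]
print(proj(p,X,s))
```

```text
[[250.91840274 111.59909795]
 [393.63643248 111.72788125]]
```

Request:
send_rows:
  series: [-0.35,0.1,5,0,-0.35,0.1,10,0,-0.35,0.1,13,0,-0.35,0.1,14,0,-0.35,0.1,14.4,0,-0.35,0.1,14.4,0]

```text
t: 7.48
eef_pos: [0.4684, 0.3169, 0.0076]
orientation: [[-0.965, 0.262, 0.002], [0.262, 0.965, 0.001], [-0.002, 0.001, -1.0]]
ft_force: [0.5, -0.1, -1.8]
grip_width: 0.0612
finger_force: 45.1
```

Request:
send_rows:
  series: [0,0,0,0,0,0,0,0,0,0,0,0]
  jaw: 88

```text
t: 7.85
eef_pos: [0.4676, 0.3169, 0.0067]
orientation: [[-0.965, 0.262, 0.001], [0.262, 0.965, 0.0], [-0.001, 0.001, -1.0]]
ft_force: [0.4, 0.0, 0.4]
grip_width: 0.0751
finger_force: 0.0
```

Request:
send_rows:
  series: [0,0,-4,0,0,0,-10,0,0,0,-16,0,6,0,-20,0,11,0,-20,0,11,0,-20,0,11,0,-20,0]
  jaw: 100

```text
t: 8.72
eef_pos: [0.3614, 0.3457, 0.2065]
orientation: [[-0.965, 0.261, 0.001], [0.261, 0.965, 0.0], [-0.001, 0.001, -1.0]]
ft_force: [-0.1, -0.8, 0.4]
grip_width: 0.0855
finger_force: 0.0
```

```bash
cat > v.py <<'E'
from h import *
s=r.sense();p=eyes.read_camera('wrist')
f=f'pics/w{s["t"]:.1f}.png';cv2.imwrite(f,p['image'][:,:,::-1]);print(f)
t0=fit('divided_tray',[p],[.506,.306,-.266],ss=[s],k=2);print('tray',*t0)
b=fit('slim_book',[p],[.466,.317,-.266],z=.005,ss=[s],k=2);print('book',*b)
q=[eyes.read_camera('scene'),eyes.read_camera('side')]
print(*fit('slim_book',q,[.466,.317,-.266],z=.005,k=3))
plan((.6795,-.085,.2,1.57))
E
python3 v.py
```

```text
pics/w8.7.png
divided_tray no mask
tray [ 0.506  0.306 -0.266] []
book [ 0.46769544  0.31670998 -0.2686531 ] [0.98]
[ 0.46442685  0.31665901 -0.28442473] [0.96 0.94]
t 9.07 tcp [0.3617 0.3451 0.2059] yang 1.305 j6 0.88 w 0.0855
(0.6795, -0.085, 0.2) -> [-41.97, -33.15, 0.59] -0.265 rows 9
```

View pics/w8.7.png

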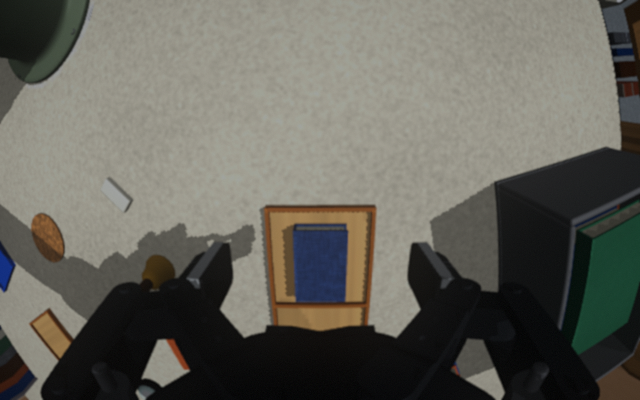

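Run:
```python
from h import *
s=r.sense();p=eyes.read_camera('wrist');im=p['image'].copy()
def draw(pts,x,y,a,col):
    c,n=np.cos(a),np.sin(a)
    X=np.array(pts)@np.array([[c,n,0],[-n,c,0],[0,0,1]])+[x,y,0]
    cv2.polylines(big,[((proj(p,X,s)-[250,190]+.5)*5*16).astype(np.int32)],True,col,1,shift=4)
big=cv2.resize(im[190:310,250:400],None,fx=5,fy=5,interpolation=cv2.INTER_CUBIC)
T=(.5059,.3058,-.266)
draw([[-.1125,-.065,.012],[-.1125,.065,.012],[.1125,.065,.012],[.1125,-.065,.012]],*T,(255,0,0))
draw([[-.1075,-.06,.012],[-.1075,.06,.012],[.0225,.06,.012],[.0225,-.06,.012]],*T,(0,255,0))
B=(.4677,.3167,-.2686)
draw([[-.048,-.031,.029],[-.048,.031,.029],[.048,.031,.029],[.048,-.031,.029]],*B,(255,255,0))
cv2.imwrite('pics/c1.png',big[:,:,::-1])
```

```text
(no output)
```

View pics/c1.png

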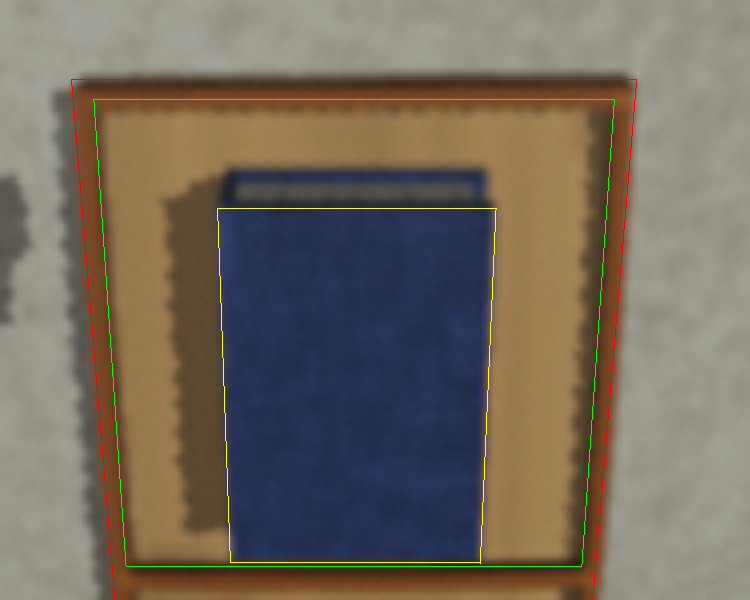

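Request:
send_rows:
  series: [-42,-33.1,0.6,-0.26,-42,-33.1,0.6,-0.26,-42,-33.1,0.6,-0.26,-42,-33.1,0.6,-0.26,-42,-33.1,0.6,-0.26,-42,-33.1,0.6,-0.26,-42,-33.1,0.6,-0.26,-42,-33.1,0.6,-0.26,-42,-33.1,0.6,-0.26,-42,-33.1,0.6,-0.26,-42,-33.1,0.6,-0.26,-42,-33.1,0.6,-0.26]

```text
t: 10.62
eef_pos: [0.6793, -0.0827, 0.2004]
orientation: [[-1.0, 0.003, -0.0], [0.003, 1.0, 0.0], [0.0, 0.0, -1.0]]
ft_force: [0.2, -0.0, 0.4]
grip_width: 0.0855
finger_force: 0.0
```

```bash
python3 w.py magnifier .679 -.085 0 0; python3 -c "
from h import *
plan((.679,-.085,.004,1.57))"
```

```text
pics/w10.6.png
magnifier [ 0.68184006 -0.08557138] [0.94]
t 10.72 tcp [ 0.6795 -0.0827  0.2007] yang 1.568 j6 -0.23 w 0.0857
(0.679, -0.085, 0.004) -> [0.05, -0.23, 19.67] -0.002 rows 4
```

Two estimates agree within 3 mm, so I'll go to x = 0.681, y = -0.0855.

Request:
send_rows:
  series: [-0.15,-0.3,6,0,-0.15,-0.3,12,0,-0.15,-0.3,16,0,-0.15,-0.3,19,0,-0.15,-0.3,19.7,0,-0.15,-0.3,19.7,0]

```text
t: 11.48
eef_pos: [0.6816, -0.0865, 0.0039]
orientation: [[-1.0, 0.004, 0.0], [0.004, 1.0, -0.0], [-0.0, -0.0, -1.0]]
ft_force: [-0.3, -0.3, 1.1]
grip_width: 0.0852
finger_force: 0.0
```

Request:
send_rows:
  series: [0,0,0,0,0,0,0,0,0,0,0,0,0,0,0,0,0,0,0,0,0,0,0,0]
  jaw: 0

```text
t: 12.22
eef_pos: [0.6827, -0.087, 0.0055]
orientation: [[-1.0, 0.005, 0.003], [0.005, 1.0, -0.0], [-0.003, -0.0, -1.0]]
ft_force: [-0.1, 1.0, 4.6]
grip_width: 0.052
finger_force: 41.2
```

Run:
```python
from h import *
plan((.681,-.085,.2,1.57),(.467,.317,.2,np.pi/2-.266),(.467,.317,.033,np.pi/2-.266))
```

```text
t 12.22 tcp [ 0.6827 -0.087   0.0055] yang 1.566 j6 -0.23 w 0.052
(0.681, -0.085, 0.2) -> [0.11, 0.19, -19.46] -0.004 rows 4
(0.467, 0.317, 0.2) -> [21.7, 40.29, -19.53] 0.261 rows 8
(0.467, 0.317, 0.033) -> [21.75, 40.3, -2.83] 0.261 rows 8
```

Request:
send_rows:
  series: [0,0,-5,0,0,0,-11,0,0,0,-17,0,21.7,40.3,-19.5,0.26,21.7,40.3,-19.5,0.26,21.7,40.3,-19.5,0.26,21.7,40.3,-19.5,0.26,21.7,40.3,-19.5,0.26,21.7,40.3,-19.5,0.26,21.7,40.3,-19.5,0.26,21.7,40.3,-19.5,0.26,21.7,40.3,-19.5,0.26,21.7,40.3,-19.5,0.26,21.7,40.3,-19.5,0.26]

```text
t: 13.98
eef_pos: [0.4671, 0.3157, 0.1982]
orientation: [[-0.965, 0.264, -0.0], [0.264, 0.965, -0.0], [-0.0, -0.0, -1.0]]
ft_force: [0.4, 1.1, -1.6]
grip_width: 0.052
finger_force: 42.8
```

Run:
```python
from h import *
s=r.sense();p=eyes.read_camera('wrist');t=s['eef_pos']
cv2.imwrite('pics/w2.png',p['image'][:,:,::-1])
try:print('mag',*fit('magnifier',[p],[t[0],t[1],0],z=t[2]-.0055,yaw=False,ss=[s],k=2))
except Exception as e:print(e)
print('book',*fit('slim_book',[p],[.467,.317,-.266],z=.005,ss=[s],k=2))
plan((.467,.317,.034,np.pi/2-.266))
```

```text
magnifier no mask
mag [0.46714422 0.31574455] []
book [ 0.46376864  0.31808632 -0.2840869 ] [0.74]
t 14.12 tcp [0.4669 0.3162 0.1982] yang 1.304 j6 0.73 w 0.0521
(0.467, 0.317, 0.034) -> [0.01, 0.09, 16.42] -0.001 rows 3
```

View pics/w2.png

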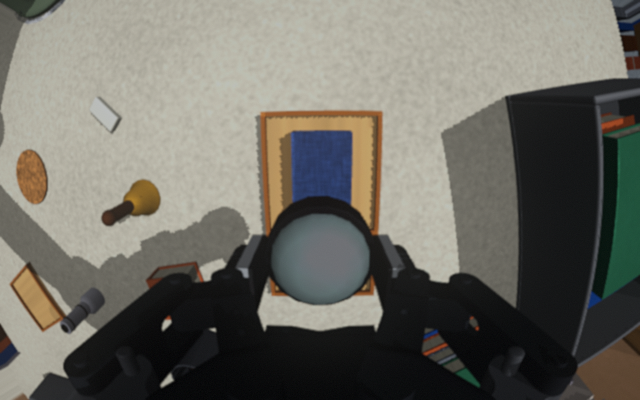

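The magnifier is level and centred in the jaws at (258,320), with the book below it. I'll lower it.

Request:
send_rows:
  series: [0,0.1,6,0,0,0.1,11,0,0,0.1,14,0,0,0.1,15.5,0,0,0.1,16.2,0,0,0.1,16.4,0,0,0.1,16.4,0]

```text
t: 15.0
eef_pos: [0.4674, 0.3185, 0.0353]
orientation: [[-0.965, 0.262, 0.002], [0.262, 0.965, 0.001], [-0.001, 0.001, -1.0]]
ft_force: [0.2, -0.2, -1.3]
grip_width: 0.0519
finger_force: 42.9
```

Request:
send_rows:
  series: [0,0,0,0,0,0,0,0,0,0,0,0]
  jaw: 85

```text
t: 15.38
eef_pos: [0.4668, 0.3182, 0.0347]
orientation: [[-0.965, 0.262, 0.001], [0.262, 0.965, 0.0], [-0.001, 0.001, -1.0]]
ft_force: [0.5, -0.2, -0.3]
grip_width: 0.0726
finger_force: 0.0
```

Request:
send_rows:
  series: [0,0,-3,0,0,0,-9,0,0,0,-15,0,5,0,-17,0,10,0,-17,0,10,0,-17,0,10,0,-17,0]
  jaw: 100

```text
t: 16.25
eef_pos: [0.3705, 0.3445, 0.2046]
orientation: [[-0.965, 0.261, 0.001], [0.261, 0.965, 0.0], [-0.001, 0.001, -1.0]]
ft_force: [0.1, 0.2, -0.0]
grip_width: 0.0855
finger_force: 0.0
```

Run:
```python
from h import *
q=[eyes.read_camera('scene'),eyes.read_camera('side')]
print('mag',*fit('magnifier',q,[.467,.317,0],z=.029,yaw=False,k=3))
s=r.sense();p=eyes.read_camera('wrist')
print('magw',*fit('magnifier',[p],[.467,.317,0],z=.029,yaw=False,ss=[s],k=2))
b=cv2.resize(p['image'][190:310,250:400],None,fx=5,fy=5);cv2.imwrite('pics/c2.png',b[:,:,::-1])
plan((.56,-.095,.2,1.57))
```

```text
mag [0.46326496 0.31835616] [0.95 0.79]
magw [0.46618873 0.31821519] [0.94]
t 16.55 tcp [0.3707 0.3439 0.2039] yang 1.305 j6 0.87 w 0.0853
(0.56, -0.095, 0.2) -> [-29.8, -37.37, 0.4] -0.265 rows 8
```

View pics/c2.png

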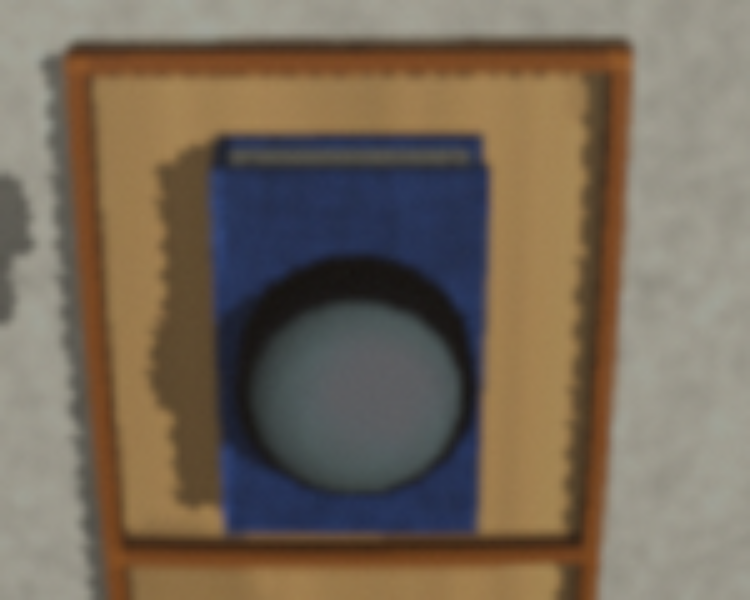

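The magnifier sits in the middle of the book. Next is the torch.

Request:
send_rows:
  series: [-29.8,-37.4,0.4,-0.26,-29.8,-37.4,0.4,-0.26,-29.8,-37.4,0.4,-0.26,-29.8,-37.4,0.4,-0.26,-29.8,-37.4,0.4,-0.26,-29.8,-37.4,0.4,-0.26,-29.8,-37.4,0.4,-0.26,-29.8,-37.4,0.4,-0.26,-29.8,-37.4,0.4,-0.26,-29.8,-37.4,0.4,-0.26,-29.8,-37.4,0.4,-0.26]

```text
t: 17.92
eef_pos: [0.5592, -0.0936, 0.2002]
orientation: [[-1.0, 0.003, -0.001], [0.003, 1.0, 0.0], [0.001, 0.0, -1.0]]
ft_force: [-0.8, -0.1, 0.3]
grip_width: 0.0856
finger_force: 0.0
```

```bash
python3 w.py torch .56 -.0946 0 0
python3 - <<'E'
from h import *
plan((.56,-.095,.043,1.57))
s=r.sense();p=eyes.read_camera('wrist')
u=np.array(spotter.masks_of(p,'torch')[0]['centre']);print(u, proj(p,np.array([[.56,-.0946,0],[.56,-.0946,.093]]),s))
E
```

```text
pics/w17.9.png
torch [ 0.56078974 -0.09412168] [0.94]
t 18.02 tcp [ 0.5595 -0.0935  0.2004] yang 1.568 j6 -0.29 w 0.0855
(0.56, -0.095, 0.043) -> [-0.05, -0.15, 15.74] -0.002 rows 3
[180.9 320.5] [[319.13256217 172.65505376]
 [318.91630675 194.64263329]]
```

Request:
send_rows:
  series: [-0.1,-0.1,6,0,-0.1,-0.1,11,0,-0.1,-0.1,14.5,0,-0.1,-0.1,15.7,0,-0.1,-0.1,15.7,0]

```text
t: 18.75
eef_pos: [0.5607, -0.0954, 0.0433]
orientation: [[-1.0, 0.004, -0.001], [0.004, 1.0, 0.0], [0.001, 0.0, -1.0]]
ft_force: [0.5, 0.4, -0.4]
grip_width: 0.0856
finger_force: 0.0
```

Request:
send_rows:
  series: [0,0,0,0,0,0,0,0,0,0,0,0,0,0,0,0,0,0,0,0,0,0,0,0,0,0,0,0]
  jaw: 0

```text
t: 19.62
eef_pos: [0.5611, -0.0958, 0.0437]
orientation: [[-1.0, 0.005, 0.001], [0.005, 1.0, -0.0], [-0.001, -0.0, -1.0]]
ft_force: [-1.1, 1.6, 5.1]
grip_width: 0.0226
finger_force: 39.8
```

Run:
```python
from h import *
a=2.8753-np.pi;n=np.array([.5065,.3056])+.0675*np.array([np.cos(a),np.sin(a)]);print(n)
plan((.56,-.095,.2,1.57),(*n,.2,np.pi/2+a),(*n,.049,np.pi/2+a))
```

```text
[0.57162084 0.28783693]
t 19.62 tcp [ 0.5611 -0.0958  0.0437] yang 1.566 j6 -0.29 w 0.0226
(0.56, -0.095, 0.2) -> [0.1, 0.07, -15.63] -0.004 rows 3
(np.float64(0.5716208367277767), np.float64(0.2878369308993563), 0.2) -> [-0.88, 38.36, -15.63] 0.262 rows 7
(np.float64(0.5716208367277767), np.float64(0.2878369308993563), 0.049) -> [-0.87, 38.36, -0.53] 0.262 rows 7
```

Request:
send_rows:
  series: [0,0,-5,0,0,0,-11,0,0,0,-15,0,-0.9,38.4,-15.6,0.26,-0.9,38.4,-15.6,0.26,-0.9,38.4,-15.6,0.26,-0.9,38.4,-15.6,0.26,-0.9,38.4,-15.6,0.26,-0.9,38.4,-15.6,0.26,-0.9,38.4,-15.6,0.26,-0.9,38.4,-15.6,0.26,-0.9,38.4,-15.6,0.26,-0.9,38.4,-15.6,0.26]

```text
t: 21.25
eef_pos: [0.5719, 0.2865, 0.1993]
orientation: [[-0.965, 0.264, -0.0], [0.264, 0.965, -0.0], [0.0, -0.0, -1.0]]
ft_force: [1.0, 0.4, -0.2]
grip_width: 0.0232
finger_force: 39.7
```

Run:
```python
from h import *
s=r.sense();p=eyes.read_camera('wrist')
cv2.imwrite('pics/w3.png',p['image'][:,:,::-1])
t=s['eef_pos'];print('torch',*fit('torch',[p],[t[0],t[1],0],z=t[2]-.043,yaw=False,ss=[s],k=2))
plan((.5716,.2878,.049,np.pi/2-.266))
```

```text
torch [0.57062702 0.28639708] [0.9]
t 21.35 tcp [0.5719 0.2869 0.1995] yang 1.304 j6 0.62 w 0.0227
(0.5716, 0.2878, 0.049) -> [0.06, 0.08, 15.05] -0.001 rows 3
```

View pics/w3.png

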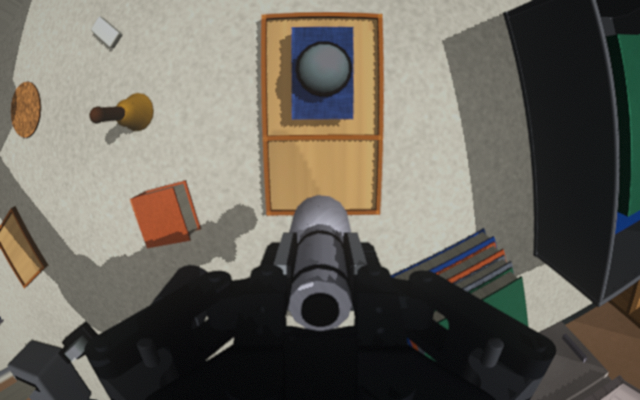

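The torch is upright over the narrow bay (bay at rows 138–213, columns 265–382). I'll lower it.

Request:
send_rows:
  series: [0.05,0.1,6,0,0.05,0.1,11,0,0.05,0.1,13.5,0,0.05,0.1,14.5,0,0.05,0.1,15,0,0.05,0.1,15,0]

```text
t: 22.1
eef_pos: [0.5722, 0.2895, 0.0503]
orientation: [[-0.965, 0.262, 0.002], [0.262, 0.965, 0.001], [-0.001, 0.001, -1.0]]
ft_force: [0.4, 0.1, -0.4]
grip_width: 0.023
finger_force: 39.7
```

Request:
send_rows:
  series: [0,0,0,0,0,0,0,0,0,0,0,0]
  jaw: 80

```text
t: 22.48
eef_pos: [0.5717, 0.2895, 0.0499]
orientation: [[-0.965, 0.262, 0.001], [0.262, 0.965, 0.0], [-0.001, 0.001, -1.0]]
ft_force: [-0.2, 0.3, 0.1]
grip_width: 0.0686
finger_force: 0.0
```

Request:
send_rows:
  series: [0,0,-5,0,0,0,-11,0,0,0,-17,0,0,0,-17,0]
  jaw: 100

```text
t: 22.98
eef_pos: [0.5747, 0.2907, 0.2258]
orientation: [[-0.965, 0.262, 0.011], [0.262, 0.965, 0.004], [-0.009, 0.007, -1.0]]
ft_force: [-0.2, 0.4, -0.5]
grip_width: 0.0852
finger_force: 0.0
```

Run:
```python
from h import *
q=[eyes.read_camera('scene'),eyes.read_camera('side')]
print('torch',*fit('torch',q,[.5716,.2878,0],z=.005,yaw=False,k=3))
print('chunky',*fit('chunky_book',q,[.563,.0933,-.03],yaw='search',k=3))
plan((.545,.09,.2,1.54))
```

```text
torch [0.57016185 0.28872428] [0.87 0.91]
chunky [0.5623001  0.09300709 1.52889889] [0.82 0.94]
t 23.27 tcp [0.5703 0.2889 0.2173] yang 1.306 j6 0.62 w 0.0853
(0.545, 0.09, 0.2) -> [-2.77, -19.86, 1.76] -0.234 rows 4
```

Request:
send_rows:
  series: [-2.8,-19.9,1.7,-0.23,-2.8,-19.9,1.7,-0.23,-2.8,-19.9,1.7,-0.23,-2.8,-19.9,1.7,-0.23,-2.8,-19.9,1.7,-0.23,-2.8,-19.9,1.7,-0.23,-2.8,-19.9,1.7,-0.23]

```text
t: 24.15
eef_pos: [0.5465, 0.0914, 0.2022]
orientation: [[-0.999, 0.033, 0.0], [0.033, 0.999, 0.0], [-0.0, 0.0, -1.0]]
ft_force: [0.6, 0.2, -0.7]
grip_width: 0.0851
finger_force: 0.0
```

```bash
python3 w.py chunky_book .5625 .093 -.04 0; python3 -c "
from h import *
plan((.562,.093,.002,1.53))"
```

```text
pics/w24.1.png
chunky_book [ 0.564933    0.09347485 -0.06200865] [0.98]
t 24.25 tcp [0.5464 0.0911 0.2022] yang 1.538 j6 0.06 w 0.0855
(0.562, 0.093, 0.002) -> [-1.55, 0.24, 20.02] 0.008 rows 4
```

Request:
send_rows:
  series: [-1.75,0.2,2,0.02,-1.75,0.2,8,0.02,-1.75,0.2,14,0.02,-1.75,0.2,18,0.02,-1.75,0.2,19.2,0.02,-1.75,0.2,19.2,0.02]

```text
t: 25.0
eef_pos: [0.564, 0.0917, 0.0103]
orientation: [[-0.999, 0.054, -0.0], [0.054, 0.999, -0.0], [0.0, -0.0, -1.0]]
ft_force: [0.4, 0.9, 0.9]
grip_width: 0.0854
finger_force: 0.0
```

Request:
send_rows:
  series: [0,0,0,0,0,0,0,0,0,0,0,0,0,0,0,0,0,0,0,0,0,0,0,0]
  jaw: 0

```text
t: 25.75
eef_pos: [0.5659, 0.0916, 0.0125]
orientation: [[-0.998, 0.055, 0.004], [0.055, 0.999, 0.001], [-0.004, 0.001, -1.0]]
ft_force: [-0.3, 0.9, 7.0]
grip_width: 0.063
finger_force: 45.6
```

Run:
```python
from h import *
p=eyes.read_camera('scene');q=eyes.read_camera('side')
for c in (p,q): print([(round(d['p'],2),np.round(d['centre'])) for d in spotter.masks_of(c,'square_tray')])
print('tray',*fit('square_tray',[p,q],[.54,-.297,.25],k=3))
plan((.563,.093,.2,1.53),(.543,-.298,.2,np.pi/2+.2515))
```

```text
[(0.95, array([136., 247.])), (0.6, array([181., 235.]))]
[(0.96, array([291., 335.])), (0.65, array([349., 256.]))]
tray [ 0.5451867  -0.29520316  0.2517347 ] [0.96 0.97]
t 26.05 tcp [0.5659 0.0916 0.0125] yang 1.516 j6 0.09 w 0.0633
(0.563, 0.093, 0.2) -> [0.21, 0.14, -18.75] -0.014 rows 3
(0.543, -0.298, 0.2) -> [0.08, -39.01, -18.78] -0.306 rows 7
```

Request:
send_rows:
  series: [0,0,-4,0,0,0,-10,0,0,0,-16,0,-0.1,-38.8,-18.8,-0.31,-0.1,-38.8,-18.8,-0.31,-0.1,-38.8,-18.8,-0.31,-0.1,-38.8,-18.8,-0.31,-0.1,-38.8,-18.8,-0.31,-0.1,-38.8,-18.8,-0.31,-0.1,-38.8,-18.8,-0.31,-0.1,-38.8,-18.8,-0.31,-0.1,-38.8,-18.8,-0.31,-0.1,-38.8,-18.8,-0.31]

```text
t: 27.68
eef_pos: [0.5438, -0.2943, 0.1983]
orientation: [[-0.967, -0.255, -0.0], [-0.255, 0.967, 0.001], [0.0, 0.001, -1.0]]
ft_force: [-1.0, 1.1, -0.8]
grip_width: 0.0632
finger_force: 44.8
```

Run:
```python
from h import *
s=r.sense();p=eyes.read_camera('wrist');t=s['eef_pos']
print('book',*fit('chunky_book',[p],[t[0],t[1],.2517],z=t[2]-.0125,ss=[s],k=2))
T=(.5452,-.2952,.2517);big=p['image'].copy()
def draw(pts,x,y,a,z,col):
    c,n=np.cos(a),np.sin(a);X=np.array(pts)@np.array([[c,n,0],[-n,c,0],[0,0,1]])+[x,y,z]
    cv2.polylines(big,[(proj(p,X,s)*16).astype(np.int32)],True,col,1,shift=4)
h=.0625;draw([[-h,-h,0],[-h,h,0],[h,h,0],[h,-h,0]],*T,.012,(255,0,0))
cv2.imwrite('pics/w4.png',big[:,:,::-1])
plan((.545,-.2955,.018,np.pi/2+.2517))
```

```text
book [ 0.54401103 -0.29455759  0.25718145] [0.97]
t 27.77 tcp [ 0.5439 -0.2947  0.1984] yang 1.828 j6 -0.87 w 0.0631
(0.545, -0.2955, 0.018) -> [-0.08, -0.11, 18.04] 0.006 rows 3
```

View pics/w4.png

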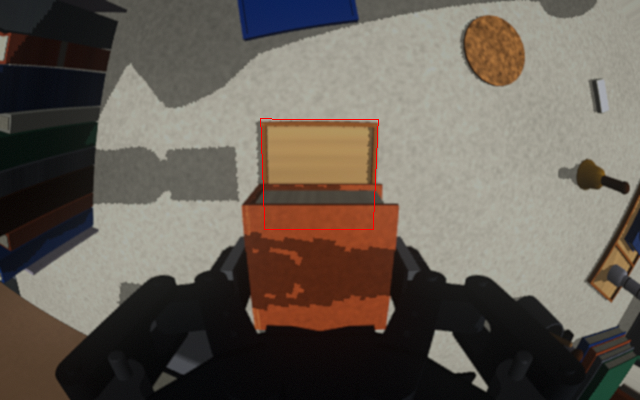

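The red outline matches the tray to about 2 px, so I'll lower the book.

Request:
send_rows:
  series: [-0.15,-0.1,6,0,-0.15,-0.1,12,0,-0.15,-0.1,16,0,-0.15,-0.1,17.5,0,-0.15,-0.1,18,0,-0.15,-0.1,18,0]

```text
t: 28.52
eef_pos: [0.5465, -0.2973, 0.0197]
orientation: [[-0.968, -0.253, 0.002], [-0.253, 0.968, -0.001], [-0.002, -0.002, -1.0]]
ft_force: [0.4, 0.7, -1.4]
grip_width: 0.0632
finger_force: 44.8
```

Request:
send_rows:
  series: [0,0,0,0,0,0,0,0,0,0,0,0]
  jaw: 88

```text
t: 28.9
eef_pos: [0.5458, -0.297, 0.019]
orientation: [[-0.968, -0.252, 0.001], [-0.252, 0.968, -0.001], [-0.001, -0.001, -1.0]]
ft_force: [-0.2, -0.0, -0.6]
grip_width: 0.0751
finger_force: 0.0
```

Request:
send_rows:
  series: [0,0,-4,0,0,0,-10,0,0,0,-16,0,5,0,-18,0,10,0,-18,0,10,0,-18,0,10,0,-18,0]
  jaw: 100

```text
t: 29.78
eef_pos: [0.4489, -0.3222, 0.1987]
orientation: [[-0.968, -0.252, 0.001], [-0.252, 0.968, -0.0], [-0.001, -0.001, -1.0]]
ft_force: [0.0, 0.1, -0.3]
grip_width: 0.0855
finger_force: 0.0
```

Run:
```python
from h import *
s=r.sense();p=eyes.read_camera('wrist')
print('bookw',*fit('chunky_book',[p],[.5455,-.2955,.255],z=.005,ss=[s],k=2))
print('trayw',*fit('square_tray',[p],[.5455,-.2955,.255],ss=[s],k=2))
q=[eyes.read_camera('scene'),eyes.read_camera('side')]
print('book',*fit('chunky_book',q,[.5455,-.2955,.255],z=.005,k=3))
print('bell',*fit('bell',q,[.433,.0898,0],yaw=False,k=3))
plan((.433,.09,.2,1.57))
```

```text
bookw [ 0.54646873 -0.2981366   0.23597121] [0.97]
square_tray no mask
trayw [ 0.5455 -0.2955  0.255 ] []
book [ 0.54436388 -0.29934477  0.26118965] [0.95 0.93]
bell [0.43271053 0.09072134] [0.86 0.91]
t 30.23 tcp [ 0.4489 -0.3217  0.198 ] yang 1.827 j6 -1.01 w 0.0857
(0.433, 0.09, 0.2) -> [-8.88, 40.24, -0.18] 0.257 rows 7
```

Request:
send_rows:
  series: [-8.9,40.2,-0.2,0.26,-8.9,40.2,-0.2,0.26,-8.9,40.2,-0.2,0.26,-8.9,40.2,-0.2,0.26,-8.9,40.2,-0.2,0.26,-8.9,40.2,-0.2,0.26,-8.9,40.2,-0.2,0.26,-8.9,40.2,-0.2,0.26,-8.9,40.2,-0.2,0.26,-8.9,40.2,-0.2,0.26]

```text
t: 31.48
eef_pos: [0.4334, 0.0885, 0.2002]
orientation: [[-1.0, 0.007, -0.0], [0.007, 1.0, -0.0], [0.0, -0.0, -1.0]]
ft_force: [0.1, 0.1, -0.4]
grip_width: 0.0856
finger_force: 0.0
```

```bash
python3 w.py bell .433 .0905 0 0; python3 -c "
from h import *
plan((.433,.0905,.042,1.57))"
```

```text
pics/w31.5.png
bell [0.43522784 0.09033215] [0.96]
t 31.57 tcp [0.4334 0.0885 0.2002] yang 1.564 j6 0.04 w 0.0852
(0.433, 0.0905, 0.042) -> [0.04, 0.2, 15.82] -0.006 rows 3
```

Request:
send_rows:
  series: [-0.1,0.2,6,0,-0.1,0.2,11,0,-0.1,0.2,14.5,0,-0.1,0.2,15.7,0,-0.1,0.2,15.7,0]

```text
t: 32.2
eef_pos: [0.4342, 0.0911, 0.0432]
orientation: [[-1.0, 0.006, -0.001], [0.006, 1.0, -0.0], [0.001, -0.0, -1.0]]
ft_force: [0.4, 0.4, -0.0]
grip_width: 0.0858
finger_force: 0.0
```

Request:
send_rows:
  series: [0,0,0,0,0,0,0,0,0,0,0,0,0,0,0,0,0,0,0,0,0,0,0,0,0,0,0,0]
  jaw: 0

```text
t: 33.08
eef_pos: [0.4346, 0.0915, 0.0436]
orientation: [[-1.0, 0.005, 0.001], [0.005, 1.0, -0.0], [-0.001, -0.0, -1.0]]
ft_force: [-0.6, 0.1, 4.7]
grip_width: 0.0152
finger_force: 39.0
```

Run:
```python
from h import *
plan((.434,.09,.2,1.57),(.5458,-.298,.2,np.pi/2+.25),(.5458,-.298,.087,np.pi/2+.25))
```

```text
t 33.08 tcp [0.4346 0.0915 0.0436] yang 1.566 j6 0.05 w 0.0152
(0.434, 0.09, 0.2) -> [0.05, -0.15, -15.64] -0.004 rows 3
(0.5458, -0.298, 0.2) -> [-11.32, -38.89, -15.63] -0.255 rows 7
(0.5458, -0.298, 0.087) -> [-11.31, -38.89, -4.33] -0.255 rows 7
```

Request:
send_rows:
  series: [0,0,-5,0,0,0,-11,0,0,0,-15,0,-11.3,-38.9,-15.6,-0.25,-11.3,-38.9,-15.6,-0.25,-11.3,-38.9,-15.6,-0.25,-11.3,-38.9,-15.6,-0.25,-11.3,-38.9,-15.6,-0.25,-11.3,-38.9,-15.6,-0.25,-11.3,-38.9,-15.6,-0.25,-11.3,-38.9,-15.6,-0.25,-11.3,-38.9,-15.6,-0.25,-11.3,-38.9,-15.6,-0.25]

```text
t: 34.7
eef_pos: [0.545, -0.2965, 0.1991]
orientation: [[-0.97, -0.244, -0.001], [-0.244, 0.97, 0.001], [0.001, 0.001, -1.0]]
ft_force: [0.2, 0.6, -0.1]
grip_width: 0.0152
finger_force: 39.5
```

Run:
```python
from h import *
s=r.sense();p=eyes.read_camera('wrist');t=s['eef_pos']
cv2.imwrite('pics/w5.png',p['image'][:,:,::-1])
print('bell',*fit('bell',[p],[t[0],t[1],0],z=t[2]-.0436,yaw=False,ss=[s],k=2))
plan((.5458,-.298,.087,np.pi/2+.25))
```

```text
bell [ 0.54569724 -0.29674747] [0.89]
t 34.8 tcp [ 0.5453 -0.2968  0.1995] yang 1.818 j6 -0.86 w 0.016
(0.5458, -0.298, 0.087) -> [-0.02, -0.13, 11.25] -0.003 rows 2
```

View pics/w5.png

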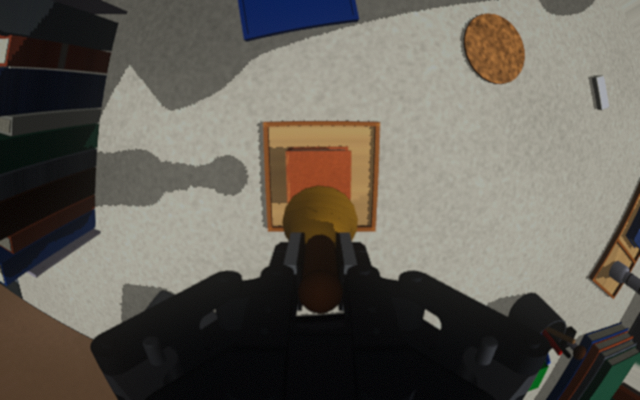

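The bell is upright and over the book, so I'll lower it.

Request:
send_rows:
  series: [0,-0.1,5,0,0,-0.1,9,0,0,-0.1,10.6,0,0,-0.1,11.2,0,0,-0.1,11.2,0,0,-0.1,11.2,0]

```text
t: 35.55
eef_pos: [0.5466, -0.2997, 0.0889]
orientation: [[-0.97, -0.243, 0.002], [-0.243, 0.97, -0.002], [-0.002, -0.002, -1.0]]
ft_force: [-0.7, -0.1, -0.9]
grip_width: 0.0151
finger_force: 39.5
```

Request:
send_rows:
  series: [0,0,0,0,0,0,0,0,0,0,0,0]
  jaw: 80

```text
t: 35.92
eef_pos: [0.5458, -0.2991, 0.0876]
orientation: [[-0.97, -0.243, 0.0], [-0.243, 0.97, -0.0], [-0.0, -0.0, -1.0]]
ft_force: [0.0, -0.5, 0.1]
grip_width: 0.0678
finger_force: 0.0
```

Request:
send_rows:
  series: [0,0,-5,0,0,0,-11,0,10,0,-14,0,15,0,-14,0,15,0,-14,0,15,0,-14,0]

```text
t: 36.67
eef_pos: [0.3987, -0.336, 0.2281]
orientation: [[-0.971, -0.24, 0.001], [-0.24, 0.971, -0.001], [-0.0, -0.001, -1.0]]
ft_force: [0.6, 0.3, -0.6]
grip_width: 0.0687
finger_force: 0.0
```

Run:
```python
from h import *
q=[eyes.read_camera('scene'),eyes.read_camera('side')]
print('bell',*fit('bell',q,[.5458,-.298,0],z=.043,yaw=False,k=3))
for o,x,z in [('pen_pot',[.674,.08,0],0),('torch',[.571,.288,0],.005),('magnifier',[.466,.318,0],.029)]: print(o,*fit(o,q,x,z=z,yaw=False,k=3))
a=cv2.resize(q[1]['image'][110:330,200:420],(600,600));cv2.imwrite('pics/side9.png',a[:,:,::-1])
```

```text
bell [ 0.54563781 -0.30102327] [0.86 0.92]
pen_pot [0.67193968 0.07918355] [0.88 0.92]
torch no mask
torch [0.50393516 0.33826867] [0.3]
magnifier no mask
magnifier no mask
magnifier [0.466 0.318] []
```

View pics/side9.png

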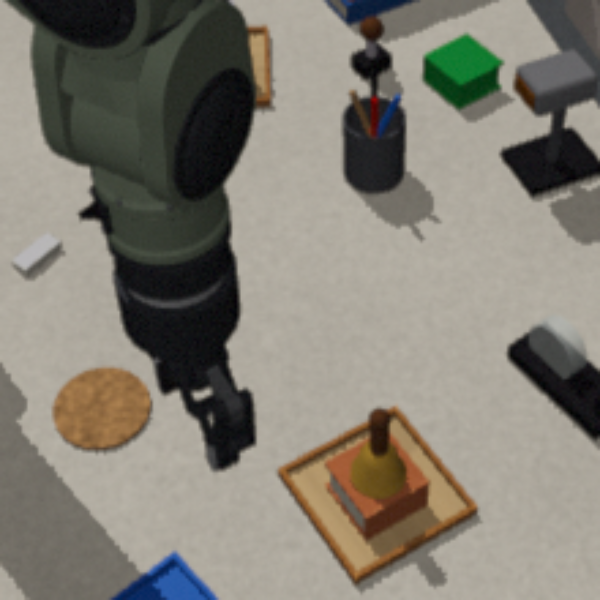

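The bell stands centred on the chunky book and the pen pot is upright. The divided tray was checked earlier and nothing has touched it since, so I'm handing in.

```bash
python3 -c "
from cell import r
print(r.job_done())"
```

```text
the job is handed in; nothing more can be done
None
```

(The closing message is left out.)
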